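# Lock the filter ring, then hold the steriliser lid at its balance point

### The arm

A 6-joint arm with a two-finger parallel gripper is mounted at the origin on the work surface. World frame = base frame: x ahead of the robot, y to its left, z up, the work surface at z = 0. Lengths are in m, angles in degrees, forces in N, time in s.
With the tool pointing down it reaches from about 0.15 to 0.775 m from the base axis. Payload 6.1 kg.
Tool frame: the origin (TCP) lies midway between the tips of the shut fingers; the grasp point (between the pads) lies 19 mm behind it; z points along the fingers, y is the line along which they close (so a half turn about z gives the same grasp; the last joint's range is limited). The gripper opens to 85 mm and grips with 20 to 120 N. Pads are 22 mm wide; open, the fingers measure 114 mm over their backs; the gripper's body (76 mm by 85 mm) begins 54 mm behind the grasp point. The pads swing forward as they close: fully open they stand 13 mm farther back than shut.
Start: joints at [-65.89, 7.208, -2.269, 80.523, 0, 90], TCP at [0.214, -0.479, 0.231] pointing down, gripper open.
Joint ranges: [-155.77, 155.77], [-54.66, 111.73], [-72.52, 77.12], [-102.08, 115.82], [-83.92, 84.16], [-180, 180]. Speed limits (degrees/s): [136.94, 136.94, 172.46, 180, 180, 180].

### API

Orientations are given as a 3x3 rotation matrix whose columns are the frame's x, y, z axes.
In Python, from cell import ctrl, eyes, job_done gives the robot as it stands.
- The arm moves only by the tool drive_tool, never from a script. Its argument "targets" is a list of rows, each a list of 7 numbers: the finger opening in mm, from 0 to 85.4, then the shift along the tool's x, y, z in mm, then the turn, a rotation vector about the tool's x, y, z in rad. A call has 1 to 10 rows; each row shifts and turns the commanded pose from where the row before left it, along the tool's axes as they then stand; what a row does not reach is not made up. A row lasts 1/12 s, in which the tool goes at most 41.7 mm and 7.16 degrees, less where a joint would pass 70% of its speed; a pose out of reach is approached as far as the arm can. A call is refused whole if a number of a shift passes 41.7 or a number of a turn 0.125, either way. A call with a gripper value outside its range is refused whole. The fingers move at their own pace and stop on an object; "newtons" is the grip in N (left out, the last holds). Time passes only in rows, so rows that do not move let the fingers close. It gives the time, the measured TCP pose, the force, the opening and the grip force at its end, in the units of the state.
- ctrl.get_obs(): the state, without advancing time (a new reading comes with each control period).
- eyes.capture(name): name is "scene" or "top" or "wrist"; returns the picture (480x640x3 uint8, red, green, blue); there is no depth.
- eyes.camera_params(name): a dict with "vertical_fov" (degrees; the focal length in pixels is half the picture's height over the tangent of half this angle, whatever the lens; pixels are square), "cx", "cy" (the principal point, pixels), "origin" and "attitude" of the camera in the world. Camera axes: x right, y up, looking along -z (the intrinsics and any distortion apply to the point x, -y, -z); pixel columns grow to the right and rows downward; lengths in m; the calibration is good to about 2 mm. A picture is of the moment at which its call begins: read the wrist's pose just before it. camera_params takes no time and is no camera call; for the wrist camera it gives the pose at the moment of the call.
- job_done(): hands the job in; it is judged then, once.
The state is a dict: "time": time; "qpos": joint angles; "qd": joint speeds; "effort": joint torques, N m; "position": TCP position; "eef_rot": TCP orientation; "contact_force": force on the tool from outside, world axes, zero at the start; "ft_torque": the same for the moment, N m; "grip_width": opening from 0.0 (shut) to 1.0 (fully open); "grasp_force": force on a finger pad.
Only numpy, scipy, OpenCV 4.12 (cv2) and the standard library are available. Lean on these libraries where they do the work, as an engineer would, in place of code of your own. Each camera call takes 0.05 s, during which the arm holds its last target. There are 200 camera calls.

### The job

On the tool steriliser, first turn the filter's lock ring on the shut lid until its pointer meets the locked dash mark, not past it. Then take the lid by its front bar and swing it up smoothly to its balance point, a little short of upright (about 10 degrees), where it would fall neither shut nor backwards, and finish there still holding the bar with the gripper, keeping the lid still so that a colleague can pin the lid stay. Do not raise the lid before the ring is locked, do not let it drop or flop over backwards, and leave the cups, ink, tape and pen where they are.

Things in the scene. Friction and masses are not known exactly. Their poses are not given: they have to be found in the camera images.
- steriliser: Grey open-topped tool steriliser fixed to the table, 140 mm deep (x), 220 mm wide (y), 85 mm tall, at a different place and yaw each time. Origin under the centre of its box; x points from its front (robot side) to the hinge side, y to its left, z up.
- lid (a joint): Lid angle about the hinge on the box's far rim, rad: 0 shut and level, grows as the front edge swings up and back, stop at 2.0. Panel 140 x 220 x 8 mm with a heavy round filter housing on top (72 mm across, 10 mm tall); 0.44 to 0.63 kg in all, hinge almost free. Its weight balances over the hinge at 1.387 rad (79.5 deg, 10.5 short of upright); below that it falls shut, beyond it falls open.
- lid_hinge (a point): Point on the lid's hinge axis, mid-width, 79 mm above the table, 74 mm behind the steriliser's centre. The hinge axis runs along the steriliser's y.
- bar_mid (a point): Middle of the lid's handle: round steel bar, 12 mm thick, 84 mm long, parallel to the hinge, on two thin end arms 45 mm out from the lid's front edge, free space all round it between the arms. 189 mm from the hinge axis; lid shut: 91 mm above the table, 12 mm above the hinge axis. The bar swivels on its own axis, so pinched from above it turns as the lid swings.
- lid_bar: The same handle bar as a part of the lid; origin at the bar's middle, y along the bar.
- ring (a joint): Angle of the captive lock ring on top of the lid, rad: 0 with its pointer at the locked mark; grows turning counter-clockwise seen from above the shut lid. Starts between -1.25 and -0.6; stops at -1.4 and +0.35, so it can be turned too far. Stays where left (friction about 0.07 N m).
- ring_grip (a point): Centre of the top of the lock ring's grip bar, on the ring's axis, 74 mm in front of the hinge axis, 129 mm above the table with the lid shut. The ring is a black disc, 64 mm across, 8 mm thick; its upright grip bar is 60 mm long, 12 wide, 18 tall. The point's x runs along the grip bar; a small pointer tab sticks out of the rim at the -x end.
- lock_mark (a point): The locked mark: a short raised steel dash (14 x 4 mm) on the lid's upper face, 54 mm from the ring's axis, straight towards the lid's front edge. (A small round dot elsewhere marks the unlocked place.)
- cup_a: White plastic rinse cup, 72 mm across the rim, 85 mm tall, standing beside the steriliser; origin under its centre. A bystander: not to be moved.
- cup_b: Second white plastic rinse cup, same as the first, standing farther back; origin under its centre. A bystander: not to be moved.
- ink_bottle: Ink bottle, 40 mm diameter, 100 mm tall, standing beside the steriliser; origin under its centre. A bystander: not to be moved.
- ink_cap_a: Small ink cap, 26 mm across, 22 mm tall, standing ahead of the steriliser near its front bar; origin under its centre. A bystander: not to be moved.
- ink_cap_b: Second small ink cap, same size, near the first; origin under its centre. A bystander: not to be moved.
- tape_roll: Roll of tape lying flat, 90 mm across, 25 mm tall; origin under its centre. A bystander: not to be moved.
- pen: Tattoo pen machine lying on the table, 115 mm long, 26 mm thick, ahead of the steriliser; origin on the table under its middle, x along its length. A bystander: not to be moved.

How it is judged:
By the outcome, as a careful person would: the job done as asked, in the order asked, and still so for the second after the job is handed in, while the arm keeps its last pose, push and grip.
It also fails if it takes over 54 s, if anything falls off the work surface, if the arm or the gripper's body presses on something with over 40 N, if the wrist force passes 120 N, or if a joint passes its speed limit or range.

## Working session

There is one attempt and no reset: what is moved stays moved. The work goes in short steps, Python scripts to look and compute and a tool call to move; the robot and the scene stay as the last step left them, time stands still between calls to the robot, and variables do not carry over. Pictures are saved under pics/ and viewed, at most 10 in all, crops included, and the job is handed in when it is done.

Besides the shell and the picture viewer there is one more tool, called after "Emit:" as name(argument=value, ...), one argument or row to a line, values as JSON. drive_tool: Moves the arm, as the interface text tells. Its arguments: {"type":"object","properties":{"targets":{"type":"array"},"newtons":{"type":"number"}},"required":["targets"]}

```bash
mkdir -p pics; ls; python3 - <<'E'
from cell import ctrl, eyes
import cv2
for n in("scene","top"):
    cv2.imwrite(f"pics/{n}0.png",eyes.capture(n)[:,:,::-1]); print(n,eyes.camera_params(n))
print(eyes.camera_params("wrist"))
o=ctrl.get_obs();print(o)
E
```

```text
pics
scene {'vertical_fov': 49.04178673837943, 'cx': 320.05637027050903, 'cy': 234.02373439742513, 'origin': array([ 1.00973178, -0.34049219,  0.74178431]), 'attitude': array([[ 0.67660977, -0.54674755,  0.49322038],
       [ 0.73608363,  0.48448412, -0.47271136],
       [ 0.01949634,  0.68289257,  0.73025861]])}
top {'vertical_fov': 42.66886908991313, 'cx': 317.5723458532028, 'cy': 240.28389633440267, 'origin': array([0.44721001, 0.04849564, 1.08714069]), 'attitude': array([[-2.10023641e-02,  9.90267767e-01, -1.37581430e-01],
       [-9.99773553e-01, -2.12740940e-02, -5.04729649e-04],
       [-3.42673777e-03,  1.37539674e-01,  9.90490331e-01]])}
{'vertical_fov': 67.95813590468255, 'cx': 327.318196732105, 'cy': 243.76735731940659, 'origin': array([ 0.28462424, -0.44787201,  0.37341456]), 'attitude': array([[ 0.40827324,  0.87086495,  0.27369181],
       [-0.91285748,  0.39016198,  0.1202699 ],
       [-0.0020453 , -0.29894459,  0.95426828]])}
{'time': 0.1, 'qpos': array([-6.58912912e+01,  7.23847947e+00, -2.32160187e+00,  8.05236205e+01,
        2.11745988e-04,  9.00004338e+01]), 'qd': array([ 0.04071092, -0.00411939,  0.23644758,  0.00066469,  0.00554424,
       -0.02944204]), 'effort': array([-8.08571749e-04, -4.36900663e+01,  3.53606594e+01,  1.36441301e-02,
       -9.42907013e-05, -2.22294784e-05]), 'position': array([ 0.21429448, -0.47886335,  0.23059239]), 'eef_rot': array([[ 9.12775197e-01,  4.08461857e-01, -5.93347684e-04],
       [ 4.08462288e-01, -9.12774220e-01,  1.33495224e-03],
       [ 3.68459933e-06, -1.46087144e-03, -9.99998933e-01]]), 'contact_force': array([ 0.41163828, -0.02991831,  0.34809981]), 'ft_torque': array([ 0.01194158, -0.01030596, -0.02816105]), 'grasp_force': 0.0, 'grip_width': 0.998004435687947}
```

View pics/top0.png

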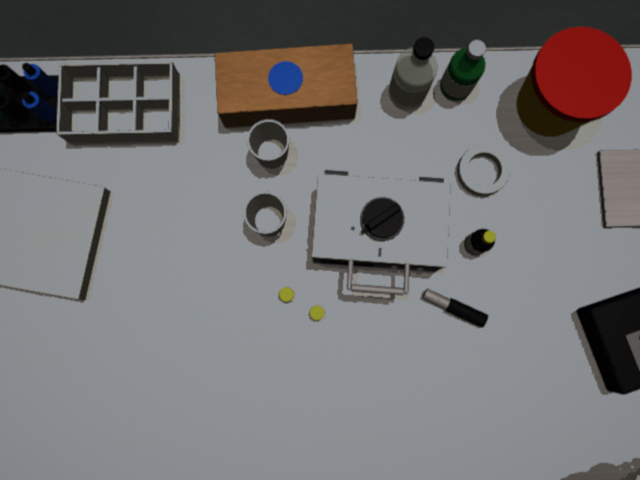

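View pics/scene0.png

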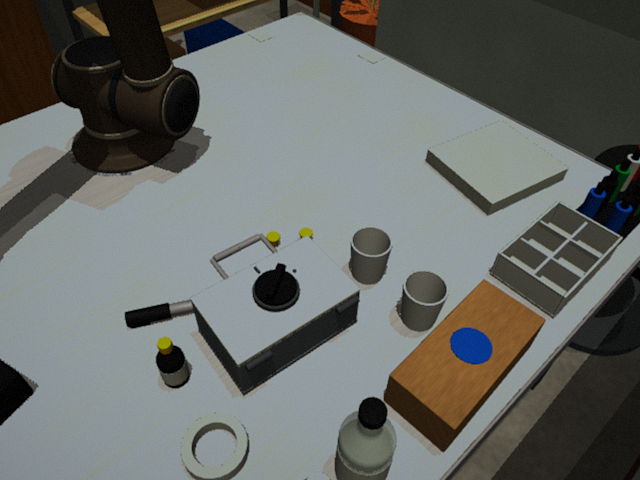

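The top view shows the steriliser near (382,220), bar near (378,290), ring at (382,219) with its pointer towards the lower left, pen at (455,307), caps at (287,295) and (317,313). I'll enlarge it for pixel readings.

```bash
python3 - <<'E'
import cv2
a=cv2.imread("pics/top0.png")[160:310,290:490]
cv2.imwrite("pics/c1.png",cv2.convertScaleAbs(cv2.resize(a,None,fx=4,fy=4,interpolation=cv2.INTER_CUBIC),alpha=1.3,beta=20))
E
```

```text
(no output)
```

View pics/c1.png

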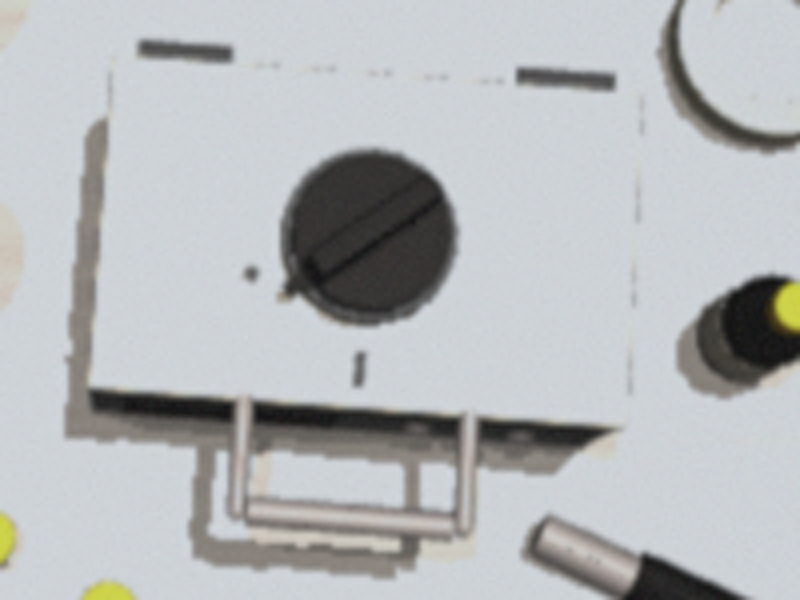

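```bash
cat > h.py <<'E'
import numpy as np
from cell import eyes, ctrl
def ray(P,uv):
    f=240/np.tan(np.radians(P["vertical_fov"]/2))
    d=np.array([(uv[0]-P["cx"])/f,-(uv[1]-P["cy"])/f,-1.])
    return P["origin"],P["attitude"]@d
def onz(P,uv,z):
    o,d=ray(P,uv); return o+d*(z-o[2])/d[2]
def proj(P,X):
    f=240/np.tan(np.radians(P["vertical_fov"]/2))
    c=(np.atleast_2d(X)-P["origin"])@P["attitude"]
    return np.c_[P["cx"]+f*c[:,0]/-c[:,2],P["cy"]-f*c[:,1]/-c[:,2]]
def R2(a): return np.array([[np.cos(a),-np.sin(a)],[np.sin(a),np.cos(a)]])
def st(p,L):
    L=np.atleast_2d(L); return np.c_[L[:,:2]@R2(p[2]).T+p[:2],L[:,2]]
E
python3 - <<'E'
from h import *
from scipy.optimize import least_squares
P=eyes.camera_params("top"); c=lambda u,v:(290+u/4-.4,160+v/4-.4)
L=np.array([[-.07,.11,.093],[-.07,-.11,.093],[.07,-.11,.093],[.07,.11,.093],[-.1146,.042,.091],[-.1146,-.042,.091],[-.054,0,.094]])
U=np.array([c(90,388),c(622,428),c(643,95),c(113,60),c(240,512),c(465,527),c(360,369)])
r=least_squares(lambda p:(proj(P,st(p,L))-U).ravel(),[.45,0,0])
p=r.x;print(p,np.degrees(p[2]),r.fun.reshape(-1,2).round(1))
for n,u,z in(("disc",c(370,236),.107),("ptr",c(285,294),.107),("g1",c(312,264),.129),("g2",c(437,190),.129)):
    w=onz(P,u,z)[:2]; l=R2(p[2]).T@(w-p[:2]); print(n,w,l,np.hypot(*l),np.degrees(np.arctan2(-l[1],-l[0])))
S=eyes.camera_params("scene")
print(proj(S,st(p,[[-.1146,.042,.091],[-.1146,-.042,.091],[0,0,.129],[.07,.11,.093],[.07,-.11,.093],[-.07,-.11,.093]])).round())
E
```

```text
[ 0.61710665 -0.0565279  -0.09283869] -5.319265063318024 [[-0.6  0.7]
 [ 1.6  0.3]
 [ 0.  -0.6]
 [-0.2 -1. ]
 [ 1.8  0.1]
 [-2.6  0.1]
 [ 0.   0.4]]
disc [ 0.61651934 -0.05611394] [-0.00062316  0.00035773] 0.0007185396011844271 -29.858478426764123
ptr [ 0.59354835 -0.02102533] [-0.02674813  0.0331657 ] 0.042607818572173585 -51.11383549469643
g1 [ 0.60200514 -0.03048591] [-0.01745071  0.02452986] 0.030103841301409577 -54.571688779967396
g2 [ 0.6306336  -0.08096136] [ 0.0157338  -0.02307421] 0.027927977445547217 124.28922403295361
[[257. 238.]
 [213. 261.]
 [274. 279.]
 [359. 289.]
 [236. 366.]
 [188. 298.]]
```

Emit:
drive_tool(
  targets=[
    [45, 36, -14.7, 0, 0, 0, 0],
    [45, 36, -14.7, 0, 0, 0, 0],
    [45, 36, -14.7, 0, 0, 0, 0],
    [45, 36, -14.7, 0, 0, 0, 0],
    [45, 36, -14.7, 0, 0, 0, 0],
    [45, 36, -14.7, 0, 0, 0, 0],
    [45, 36, -14.7, 0, 0, 0, 0],
    [45, 36, -14.7, 0, 0, 0, 0],
    [45, 36, -14.7, 0, 0, 0, 0],
    [45, 36, -14.7, 0, 0, 0, 0],
  ],
  newtons=25,
)

```text
time: 0.93
position: [0.4838, -0.1962, 0.231]
eef_rot: [[0.913, 0.409, -0.0], [0.409, -0.913, 0.0], [-0.0, -0.0, -1.0]]
contact_force: [0.4, -0.9, -0.6]
grip_width: 0.525
grasp_force: 0.0
```

Emit:
drive_tool(
  targets=[
    [45, 36, -14.7, 0, 0, 0, 0],
    [45, 36, -14.7, 0, 0, 0, 0],
    [45, 36, -14.7, 0, 0, 0, 0],
    [45, 36, -14.7, 0, 0, 0, 0],
    [45, 36, -14.7, 0, 0, 0, 0],
    [45, 0, 0, 0, 0, 0, -0.119],
    [45, 0, 0, 0, 0, 0, -0.119],
    [45, 0, 0, 0, 0, 0, -0.119],
    [45, 0, 0, 0, 0, 0, -0.119],
    [45, 0, 0, 0, 0, 0, -0.119],
  ],
)

```text
time: 1.77
position: [0.6172, -0.0571, 0.2305]
eef_rot: [[0.522, 0.853, -0.001], [0.853, -0.522, 0.0], [-0.001, -0.001, -1.0]]
contact_force: [-0.4, 0.2, -0.2]
grip_width: 0.524
grasp_force: 0.0
```

Emit:
drive_tool(
  targets=[
    [45, 0, 0, 0, 0, 0, -0.119],
    [45, 0, 0, 0, 0, 0, -0.119],
    [45, 0, 0, 0, 0, 0, -0.119],
    [45, 0, 0, 0, 0, 0, -0.119],
    [45, 0, 0, 0, 0, 0, -0.119],
    [45, 0, 0, 0, 0, 0, -0.119],
    [45, 0, 0, 0, 0, 0, -0.119],
    [45, 0, 0, 0, 0, 0, -0.119],
    [45, 0, 0, 0, 0, 0, -0.119],
    [45, 0, 0, 0, 0, 0, 0],
  ],
)

```text
time: 2.6
position: [0.6171, -0.0573, 0.2307]
eef_rot: [[-0.496, 0.868, -0.001], [0.868, 0.496, 0.0], [0.001, -0.001, -1.0]]
contact_force: [-0.5, -0.3, 0.3]
grip_width: 0.527
grasp_force: 0.0
```

```bash
python3 - <<'E'
from h import *
import cv2
P=eyes.camera_params("wrist"); a=eyes.capture("wrist")[:,:,::-1]; cv2.imwrite("pics/w1.png",a)
b=a.copy(); p=[0.61711,-0.05653,-0.0928]
print(proj(P,st(p,[[0,0,.129],[-.054,0,.094],[-.1146,.042,.091],[-.1146,-.042,.091],[-.07,.11,.093],[-.07,-.11,.093],[.07,.11,.093],[.07,-.11,.093]])).round(1),P["origin"])
E
```

```text
[[327.4 242.6]
 [271.3 191.8]
 [233.   97.5]
 [179.1 190.7]
 [335.8  51.4]
 [187.  285.8]
 [483.4 167.3]
 [321.2 366. ]] [0.58027309 0.00884006 0.37359063]
```

View pics/w1.png

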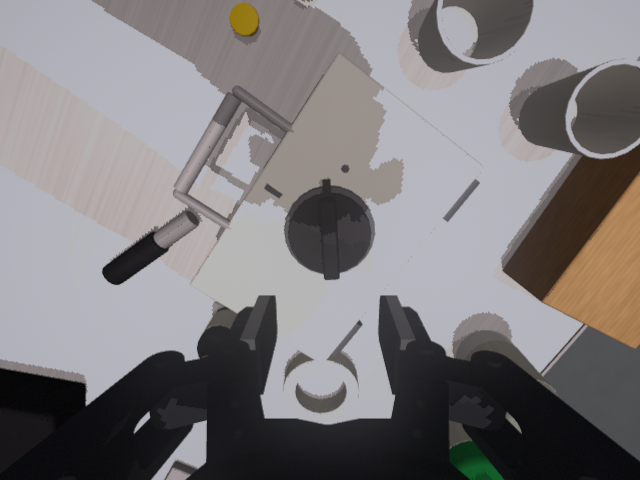

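Wrist view: ring at (330,229), its grip bar from (326,195) to (331,278), dash (273,190), bar corners (238,91) and (178,191), and lid corners (340,55), (191,284), (481,163). All are within a few pixels of the prediction. I'll refine the fit jointly.

```bash
python3 - <<'E'
import cv2
a=cv2.imread("pics/w1.png")[160:300,230:400]
cv2.imwrite("pics/c2.png",cv2.convertScaleAbs(cv2.resize(a,None,fx=4,fy=4,interpolation=cv2.INTER_CUBIC),alpha=1.6,beta=30))
E
```

```text
(no output)
```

View pics/c2.png

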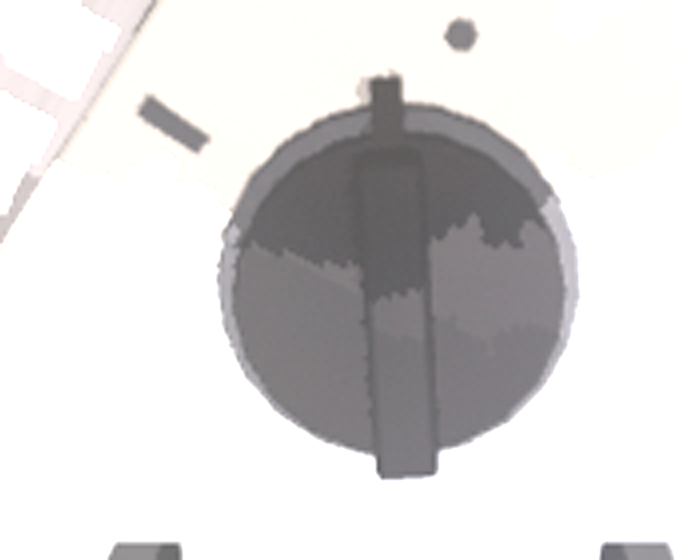

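```bash
python3 - <<'E'
from h import *
from scipy.optimize import least_squares
P=eyes.camera_params("top"); W=eyes.camera_params("wrist"); c=lambda u,v:(290+u/4-.4,160+v/4-.4)
L=np.array([[-.07,.11,.093],[-.07,-.11,.093],[.07,-.11,.093],[.07,.11,.093],[-.1146,0,.091],[-.054,0,.094]])
U=np.array([c(90,388),c(622,428),c(643,95),c(113,60),c(352,519),c(360,369)])
L2=np.array([[-.07,.11,.093],[-.07,-.11,.093],[.07,.11,.093],[-.1146,0,.091],[-.054,0,.094]])
U2=np.array([(340,55),(191,284),(481,163),(207.5,141.5),(272.8,190.6)])
e1,e2=np.array([(327.2,198.3),(331.3,278.6)])
def f(p,full=False):
    a=np.pi-p[3]*0+p[3]; d=np.array([np.cos(a),np.sin(a)])*.03
    G=st(p,[[*d,.129],[*-d,.129]])
    return np.r_[((proj(P,st(p,L))-U)).ravel(),(proj(W,st(p,L2))-U2).ravel(),(proj(W,G)-[e1,e2]).ravel()]
r=least_squares(f,[.617,-.056,-.09,-.95],loss="soft_l1");p=r.x
print(p,np.degrees(p[2:]));print(f(p).reshape(-1,2).round(1))
g=[onz(W,e,.129)[:2] for e in(e1,e2)];d=g[0]-g[1];print(np.mean(g,0),np.hypot(*d),np.degrees(np.arctan2(d[1],d[0])))
w=onz(W,(326.4,179.5),.107)[:2]-p[:2];print("ptr",np.degrees(np.arctan2(w[1],w[0])))
w=onz(W,U2[4],.094)[:2]-p[:2];print("dash",np.degrees(np.arctan2(w[1],w[0])),np.hypot(*w))
E
```

```text
[ 0.61763897 -0.05457971 -0.09749506 -0.90933664] [ -5.58605549 -52.10115159]
[[-2.   0. ]
 [ 0.2  0.3]
 [-1.  -0.6]
 [-1.2 -1.6]
 [-1.9 -0.1]
 [-1.3  0.1]
 [-2.4 -5.9]
 [-2.6  0.3]
 [ 4.3  2.2]
 [-0.9  2.4]
 [ 0.2 -0.6]
 [ 0.   0.8]
 [ 0.   0.6]]
[ 0.61735608 -0.05411399] 0.0600819326331124 122.31146017326479
ptr 122.47444156434504
dash 174.93995434443005 0.053832616654485646
```

Emit:
drive_tool(
  targets=[
    [45, 2.3, 1.5, 20, 0, 0, -0.045],
    [45, 0, 0, 25, 0, 0, 0],
    [45, 0, 0, 25, 0, 0, 0],
    [45, 0, 0, 25, 0, 0, 0],
    [45, 0, 0, 15, 0, 0, 0],
    [45, 0, 0, 7, 0, 0, 0],
    [45, 0, 0, 0, 0, 0, 0],
  ],
)

```text
time: 3.23
position: [0.6163, -0.0545, 0.1123]
eef_rot: [[-0.53, 0.848, -0.004], [0.848, 0.53, 0.0], [0.002, -0.003, -1.0]]
contact_force: [0.2, 0.1, -0.5]
grip_width: 0.523
grasp_force: 0.0
```

Emit:
drive_tool(
  targets=[
    [20, 0, 0, 0, 0, 0, 0],
    [20, 0, 0, 0, 0, 0, 0],
    [14, 0, 0, 0, 0, 0, 0],
    [12, 0, 0, 0, 0, 0, 0],
    [10, 0, 0, 0, 0, 0, 0],
    [8, 0, 0, 0, 0, 0, 0],
    [6, 0, 0, 0, 0, 0, 0],
    [6, 0, 0, 0, 0, 0, 0],
  ],
  newtons=20,
)

```text
time: 3.9
position: [0.6174, -0.0552, 0.1158]
eef_rot: [[-0.532, 0.847, 0.001], [0.847, 0.532, -0.001], [-0.002, 0.0, -1.0]]
contact_force: [-2.8, -3.1, 6.1]
grip_width: 0.131
grasp_force: 21.9
```

Emit:
drive_tool(
  targets=[
    [6, 0, 0, -1.5, 0, 0, -0.08],
    [6, 0, 0, 0, 0, 0, -0.09],
    [6, 0, 0, 0, 0, 0, -0.09],
    [6, 0, 0, 0, 0, 0, -0.09],
    [6, 0, 0, 0, 0, 0, -0.09],
    [6, 0, 0, 0, 0, 0, -0.09],
    [6, 0, 0, 0, 0, 0, -0.09],
    [6, 0, 0, 0, 0, 0, -0.09],
    [6, 0, 0, 0, 0, 0, -0.08],
    [6, 0, 0, 0, 0, 0, -0.06],
  ],
)

```text
time: 4.73
position: [0.6173, -0.0554, 0.1159]
eef_rot: [[-0.988, 0.156, -0.0], [0.156, 0.988, -0.001], [0.0, -0.001, -1.0]]
contact_force: [-1.3, -1.9, -1.1]
grip_width: 0.132
grasp_force: 21.0
```

Emit:
drive_tool(
  targets=[
    [6, 0, 0, 0, 0, 0, 0],
    [6, 0, 0, 0, 0, 0, 0],
  ],
)

```text
time: 4.9
position: [0.6173, -0.0553, 0.1159]
eef_rot: [[-0.987, 0.161, -0.0], [0.161, 0.987, -0.001], [-0.0, -0.001, -1.0]]
contact_force: [-2.6, -5.2, -1.1]
grip_width: 0.13
grasp_force: 21.1
```

```bash
python3 - <<'E'
from h import *
import cv2
W=eyes.camera_params("wrist"); a=eyes.capture("wrist")[:,:,::-1]; cv2.imwrite("pics/w2.png",a)
p=[0.6174,-0.0545,-0.096]
q=proj(W,st(p,[[0,0,.107],[-.054,0,.094],[-.036,0,.107]]));print(q)
x,y=q[2].astype(int); x0=max(0,min(x-90,460));y0=max(0,min(y-70,340));print(x0,y0)
cv2.imwrite("pics/c3.png",cv2.convertScaleAbs(cv2.resize(a[y0:y0+140,x0:x0+180],None,fx=4,fy=4,interpolation=cv2.INTER_CUBIC),alpha=1.4,beta=30))
E
```

```text
[[328.73822245 301.04603921]
 [321.02971784 181.95182578]
 [323.41015071 226.92827003]]
233 156
```

View pics/c3.png

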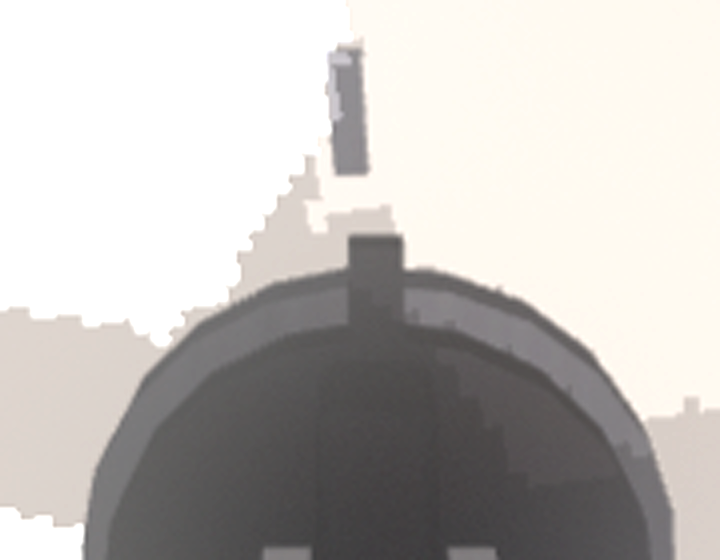

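Crop: pointer tip at (327,216) in the full picture, dash centre at (320,183.5), so a few degrees remain.

```bash
python3 - <<'E'
from h import *
W=eyes.camera_params("wrist")
for c0 in([.6174,-.0545],[.6173,-.0552],[.6173,-.0541]):
    an=lambda u,z:np.degrees(np.arctan2(*(onz(W,u,z)[:2]-c0)[::-1]))
    t=lambda u,v:(233+u/4-.4,156+v/4-.4)
    print(an(t(376,238),.109),an(t(376,300),.111),an(t(348.5,110),.094))
E
```

```text
172.02636339386265 172.25875019585683 175.17399861399136
171.05472843518825 171.11251807841066 174.41771252289672
172.55359513345954 172.8820988156923 175.59274009660402
```

Emit:
drive_tool(
  targets=[
    [6, 0, 0, 0, 0, 0, -0.03],
    [6, 0, 0, 0, 0, 0, -0.028],
    [6, 0, 0, 0, 0, 0, 0],
    [6, 0, 0, 0, 0, 0, 0],
  ],
)

```text
time: 5.28
position: [0.6173, -0.0554, 0.1159]
eef_rot: [[-0.995, 0.104, -0.0], [0.104, 0.995, -0.002], [0.0, -0.002, -1.0]]
contact_force: [-2.0, -4.8, -0.9]
grip_width: 0.135
grasp_force: 21.1
```

```bash
python3 - <<'E'
from h import *
import cv2
W=eyes.camera_params("wrist"); a=eyes.capture("wrist")[:,:,::-1]; cv2.imwrite("pics/w3.png",a)
x0,y0=233,156
cv2.imwrite("pics/c4.png",cv2.convertScaleAbs(cv2.resize(a[y0:y0+140,x0:x0+180],None,fx=4,fy=4,interpolation=cv2.INTER_CUBIC),alpha=1.4,beta=30))
E
```

```text
(no output)
```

View pics/c4.png

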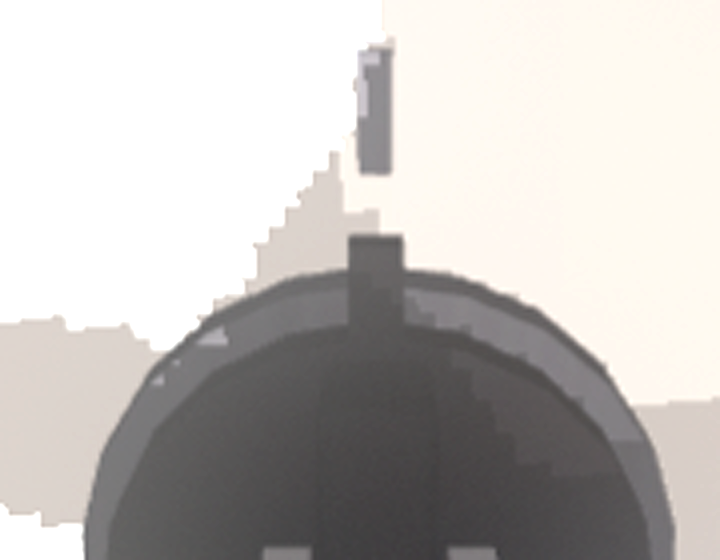

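The pointer (x=376) and the dash (x=374.5) now line up, so the ring is locked. Next I release, rise and move over the bar.

Emit:
drive_tool(
  targets=[
    [14, 0, 0, 0, 0, 0, 0],
    [20, 0, 0, 0, 0, 0, 0],
    [36, 0, 0, 0, 0, 0, 0],
    [36, 0, 0, 0, 0, 0, 0],
    [36, 0, 0, -15, 0, 0, 0],
    [36, 0, 0, -25, 0, 0, 0],
    [36, 0, 0, -25, 0, 0, 0],
    [36, 28, 0, 0, 0, 0, 0],
    [36, 40, 0, 0, 0, 0, 0],
    [36, 46.7, 0, 0, 0, 0, 0],
  ],
)

```text
out of range: row 10 has 46.7, outside -41.7 to 41.7
```

Emit:
drive_tool(
  targets=[
    [14, 0, 0, 0, 0, 0, 0],
    [20, 0, 0, 0, 0, 0, 0],
    [36, 0, 0, 0, 0, 0, 0],
    [36, 0, 0, 0, 0, 0, 0],
    [36, 0, 0, -15, 0, 0, 0],
    [36, 0, 0, -25, 0, 0, 0],
    [36, 0, 0, -25, 0, 0, 0],
    [36, 34, 0, 0, 0, 0, 0],
    [36, 40, 0, 0, 0, 0, 0],
    [36, 40.7, 0, 0, 0, 0, 0],
  ],
)

```text
time: 6.17
position: [0.5031, -0.0426, 0.1809]
eef_rot: [[-0.995, 0.102, 0.001], [0.102, 0.995, 0.001], [-0.001, 0.001, -1.0]]
contact_force: [-0.4, -0.3, 0.9]
grip_width: 0.423
grasp_force: 0.0
```

Emit:
drive_tool(
  targets=[
    [36, 0, 0, 0, 0, 0, 0.12],
    [36, 0, 0, 0, 0, 0, 0.12],
    [36, 0, 0, 0, 0, 0, 0.12],
    [36, 0, 0, 0, 0, 0, 0.12],
    [36, 0, 0, 0, 0, 0, 0.12],
    [36, 0, 0, 0, 0, 0, 0.12],
    [36, 0, 0, 0, 0, 0, 0.12],
    [36, 0, 0, 0, 0, 0, 0.12],
    [36, 0, 0, 0, 0, 0, 0.12],
    [36, 0, 0, 0, 0, 0, 0.12],
  ],
)

```text
time: 7.0
position: [0.5035, -0.0426, 0.1811]
eef_rot: [[-0.26, 0.966, 0.001], [0.966, 0.26, 0.001], [0.0, 0.001, -1.0]]
contact_force: [-0.7, 0.3, -0.1]
grip_width: 0.42
grasp_force: 0.0
```

Emit:
drive_tool(
  targets=[
    [36, 0, 0, 0, 0, 0, 0.12],
    [36, 0, 0, 0, 0, 0, 0.12],
    [36, 0, 0, 0, 0, 0, 0.12],
    [36, 0, 0, 0, 0, 0, 0],
    [36, 0, 0, 0, 0, 0, 0],
  ],
)

```text
time: 7.42
position: [0.5035, -0.0427, 0.181]
eef_rot: [[0.087, 0.996, 0.0], [0.996, -0.087, 0.0], [0.0, 0.0, -1.0]]
contact_force: [0.8, 0.1, 0.4]
grip_width: 0.425
grasp_force: 0.0
```

```bash
python3 - <<'E'
from h import *
import cv2
W=eyes.camera_params("wrist"); a=eyes.capture("wrist")[:,:,::-1]; cv2.imwrite("pics/w4.png",a)
p=[0.6173,-0.0552,-0.1012]
print(proj(W,st(p,[[-.1146,.042,.091],[-.1146,-.042,.091],[-.1146,0,.091],[-.054,0,.094],[0,0,.129]])).round(1))
E
```

```text
[[327.3 189.1]
 [325.7 305.2]
 [326.5 250.1]
 [415.4 252.6]
 [521.2 272.9]]
```

View pics/w4.png

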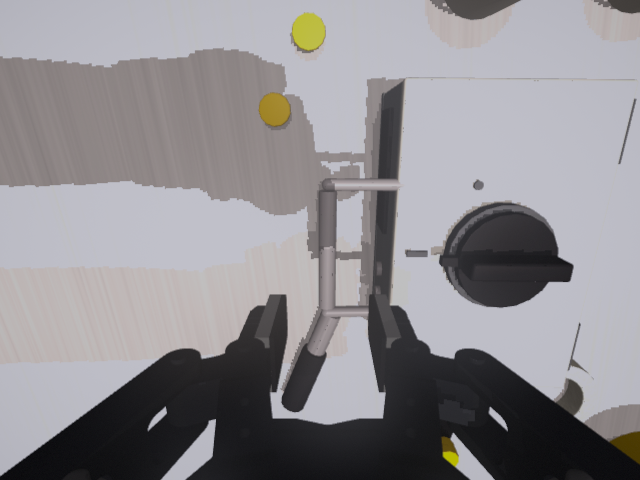

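Wrist view: bar at x≈327 between the fingers, mid (327,248), as predicted. Ring pointer still at the dash (417,253). I'll descend and grip.

Emit:
drive_tool(
  targets=[
    [36, 0, 0, 25, 0, 0, 0],
    [36, 0, 0, 30, 0, 0, 0],
    [36, 0, 0, 25, 0, 0, 0],
    [36, 0, 0, 15, 0, 0, 0],
    [36, 0, 0, 10, 0, 0, 0],
    [36, 0, 0, 5, 0, 0, 0],
    [36, 0, 0, 0, 0, 0, 0],
  ],
)

```text
time: 8.05
position: [0.503, -0.0429, 0.0702]
eef_rot: [[0.09, 0.996, -0.001], [0.996, -0.09, 0.0], [0.0, -0.001, -1.0]]
contact_force: [-1.7, 0.3, 0.4]
grip_width: 0.419
grasp_force: 0.0
```

Emit:
drive_tool(
  targets=[
    [18, 0, 0, 0, 0, 0, 0],
    [18, 0, 0, 0, 0, 0, 0],
    [14, 0, 0, 0, 0, 0, 0],
    [12, 0, 0, 0, 0, 0, 0],
    [10, 0, 0, 0, 0, 0, 0],
    [8, 0, 0, 0, 0, 0, 0],
    [5, 0, 0, 0, 0, 0, 0],
    [5, 0, 0, 0, 0, 0, 0],
  ],
  newtons=40,
)

```text
time: 8.72
position: [0.5033, -0.0429, 0.0715]
eef_rot: [[0.091, 0.996, 0.0], [0.996, -0.091, 0.0], [0.0, 0.0, -1.0]]
contact_force: [-4.1, 0.6, 6.6]
grip_width: 0.127
grasp_force: 38.9
```

```bash
python3 - <<'E'
import numpy as np
n=40;s=np.linspace(0,1,n+1);s=s**3*(10-15*s+6*s*s)*.6+.4*s*s*(3-2*s)
a=np.radians(3.64)+1.387*s
d=np.diff(np.c_[-.1*0-1.7*np.cos(a[0])+1.7*np.cos(a),-189*np.cos(a),-189*np.sin(a)],axis=0)
for i in range(0,n,10): print([[5,round(-.0102*y,1),round(y,1),round(z,1),0,0,0] for _,y,z in d[i:i+10]])
E
```

```text
[[5, np.float64(-0.0), np.float64(0.0), np.float64(-0.2), 0, 0, 0], [5, np.float64(-0.0), np.float64(0.0), np.float64(-0.7), 0, 0, 0], [5, np.float64(-0.0), np.float64(0.1), np.float64(-1.3), 0, 0, 0], [5, np.float64(-0.0), np.float64(0.2), np.float64(-2.0), 0, 0, 0], [5, np.float64(-0.0), np.float64(0.3), np.float64(-2.7), 0, 0, 0], [5, np.float64(-0.0), np.float64(0.4), np.float64(-3.5), 0, 0, 0], [5, np.float64(-0.0), np.float64(0.6), np.float64(-4.3), 0, 0, 0], [5, np.float64(-0.0), np.float64(0.8), np.float64(-5.1), 0, 0, 0], [5, np.float64(-0.0), np.float64(1.1), np.float64(-5.8), 0, 0, 0], [5, np.float64(-0.0), np.float64(1.5), np.float64(-6.6), 0, 0, 0]]
[[5, np.float64(-0.0), np.float64(1.9), np.float64(-7.2), 0, 0, 0], [5, np.float64(-0.0), np.float64(2.4), np.float64(-7.8), 0, 0, 0], [5, np.float64(-0.0), np.float64(3.0), np.float64(-8.3), 0, 0, 0], [5, np.float64(-0.0), np.float64(3.6), np.float64(-8.7), 0, 0, 0], [5, np.float64(-0.0), np.float64(4.2), np.float64(-9.0), 0, 0, 0], [5, np.float64(-0.1), np.float64(4.9), np.float64(-9.1), 0, 0, 0], [5, np.float64(-0.1), np.f
[... 883 characters left out ...]
, np.float64(-2.3), 0, 0, 0]]
[[5, np.float64(-0.1), np.float64(6.5), np.float64(-1.8), 0, 0, 0], [5, np.float64(-0.1), np.float64(5.8), np.float64(-1.4), 0, 0, 0], [5, np.float64(-0.1), np.float64(5.0), np.float64(-1.1), 0, 0, 0], [5, np.float64(-0.0), np.float64(4.2), np.float64(-0.8), 0, 0, 0], [5, np.float64(-0.0), np.float64(3.5), np.float64(-0.6), 0, 0, 0], [5, np.float64(-0.0), np.float64(2.7), np.float64(-0.4), 0, 0, 0], [5, np.float64(-0.0), np.float64(2.0), np.float64(-0.3), 0, 0, 0], [5, np.float64(-0.0), np.float64(1.3), np.float64(-0.2), 0, 0, 0], [5, np.float64(-0.0), np.float64(0.7), np.float64(-0.1), 0, 0, 0], [5, np.float64(-0.0), np.float64(0.2), np.float64(-0.0), 0, 0, 0]]
```

Emit:
drive_tool(
  targets=[
    [5, 0, 0, -0.2, 0, 0, 0],
    [5, 0, 0, -0.7, 0, 0, 0],
    [5, 0, 0.1, -1.3, 0, 0, 0],
    [5, 0, 0.2, -2.0, 0, 0, 0],
    [5, 0, 0.3, -2.7, 0, 0, 0],
    [5, 0, 0.4, -3.5, 0, 0, 0],
    [5, 0, 0.6, -4.3, 0, 0, 0],
    [5, 0, 0.8, -5.1, 0, 0, 0],
    [5, 0, 1.1, -5.8, 0, 0, 0],
    [5, 0, 1.5, -6.6, 0, 0, 0],
  ],
)

```text
time: 9.55
position: [0.5079, -0.0434, 0.1035]
eef_rot: [[0.091, 0.996, -0.001], [0.996, -0.091, 0.0], [-0.0, -0.001, -1.0]]
contact_force: [-3.1, 0.9, -2.6]
grip_width: 0.124
grasp_force: 39.0
```

Forces are low and the path is as planned, so I'll go on.

Emit:
drive_tool(
  targets=[
    [5, 0, 1.9, -7.2, 0, 0, 0],
    [5, 0, 2.4, -7.8, 0, 0, 0],
    [5, 0, 3.0, -8.3, 0, 0, 0],
    [5, 0, 3.6, -8.7, 0, 0, 0],
    [5, 0, 4.2, -9.0, 0, 0, 0],
    [5, -0.1, 4.9, -9.1, 0, 0, 0],
    [5, -0.1, 5.6, -9.1, 0, 0, 0],
    [5, -0.1, 6.3, -9.0, 0, 0, 0],
    [5, -0.1, 6.9, -8.8, 0, 0, 0],
    [5, -0.1, 7.5, -8.4, 0, 0, 0],
  ],
)

```text
time: 10.38
position: [0.5549, -0.0479, 0.1903]
eef_rot: [[0.091, 0.996, 0.001], [0.996, -0.091, 0.001], [0.001, 0.001, -1.0]]
contact_force: [-3.5, 1.0, 0.5]
grip_width: 0.125
grasp_force: 39.2
```

Emit:
drive_tool(
  targets=[
    [5, -0.1, 8.0, -8.0, 0, 0, 0],
    [5, -0.1, 8.4, -7.4, 0, 0, 0],
    [5, -0.1, 8.7, -6.8, 0, 0, 0],
    [5, -0.1, 8.8, -6.1, 0, 0, 0],
    [5, -0.1, 8.8, -5.4, 0, 0, 0],
    [5, -0.1, 8.7, -4.7, 0, 0, 0],
    [5, -0.1, 8.5, -4.1, 0, 0, 0],
    [5, -0.1, 8.1, -3.4, 0, 0, 0],
    [5, -0.1, 7.7, -2.8, 0, 0, 0],
    [5, -0.1, 7.1, -2.3, 0, 0, 0],
  ],
)

```text
time: 11.22
position: [0.6386, -0.0559, 0.2415]
eef_rot: [[0.09, 0.996, 0.004], [0.996, -0.09, 0.001], [0.002, 0.004, -1.0]]
contact_force: [-0.8, 3.3, 1.0]
grip_width: 0.122
grasp_force: 39.3
```

Emit:
drive_tool(
  targets=[
    [5, -0.1, 6.5, -1.8, 0, 0, 0],
    [5, -0.1, 5.8, -1.4, 0, 0, 0],
    [5, -0.1, 5.0, -1.1, 0, 0, 0],
    [5, 0, 4.2, -0.8, 0, 0, 0],
    [5, 0, 3.5, -0.6, 0, 0, 0],
    [5, 0, 2.7, -0.4, 0, 0, 0],
    [5, 0, 2.0, -0.3, 0, 0, 0],
    [5, 0, 1.3, -0.2, 0, 0, 0],
    [5, 0, 0.7, -0.1, 0, 0, 0],
    [5, 0, 0.2, 0, 0, 0, 0],
  ],
)

```text
time: 12.05
position: [0.6697, -0.059, 0.2477]
eef_rot: [[0.09, 0.996, 0.003], [0.996, -0.09, 0.001], [0.002, 0.003, -1.0]]
contact_force: [-0.4, 5.0, 6.1]
grip_width: 0.126
grasp_force: 39.6
```

Emit:
drive_tool(
  targets=[
    [5, 0, 0, 0, 0, 0, 0],
    [5, 0, 0, 0, 0, 0, 0],
    [5, 0, 0, 0, 0, 0, 0],
    [5, 0, 0, 0, 0, 0, 0],
  ],
)

```text
time: 12.38
position: [0.6696, -0.059, 0.2477]
eef_rot: [[0.09, 0.996, 0.004], [0.996, -0.09, 0.001], [0.002, 0.003, -1.0]]
contact_force: [-0.3, 5.2, 5.8]
grip_width: 0.125
grasp_force: 39.7
```

```bash
python3 - <<'E'
from h import *
import cv2
t=eyes.capture("top");a=eyes.capture("scene");cv2.imwrite("pics/s5.png",a[:,:,::-1]);cv2.imwrite("pics/t5.png",t[:,:,::-1])
x=np.zeros((600,800,3),np.uint8); 
x[:,:400]=cv2.resize(t[130:330,270:470],(400,400))[0:1,0:1]*0
x[100:500,:400]=cv2.resize(t[130:330,260:460],(400,400)); x[100:500,400:]=cv2.resize(a[130:400,150:420],(400,400))
cv2.imwrite("pics/m5.png",cv2.convertScaleAbs(x[100:500,:,::-1],alpha=1.3,beta=20))
o=ctrl.get_obs();print({k:np.round(o[k],4) for k in("time","position","contact_force","grip_width","grasp_force","qd")})
E
```

```text
{'time': np.float64(12.4833), 'position': array([ 0.6696, -0.059 ,  0.2477]), 'contact_force': array([-0.9439,  6.2612,  5.6033]), 'grip_width': np.float64(0.1248), 'grasp_force': np.float64(39.6499), 'qd': array([-0.0068, -0.0734, -0.0107,  0.0497, -0.0038,  0.0374])}
```

View pics/m5.png

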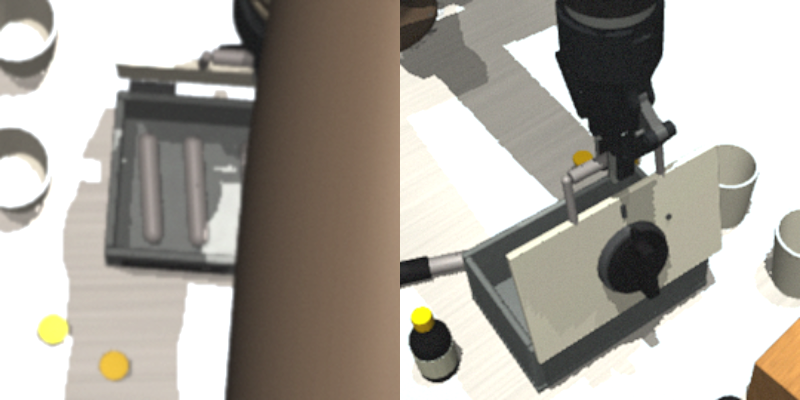

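Top and scene crops: the lid is nearly upright with the bar held in the fingers, and the cups, caps, pen and bottle have not moved. The measured travel gives about 79.8°, so I'll ease back 1 mm and settle.

Emit:
drive_tool(
  targets=[
    [5, 0, -0.5, 0, 0, 0, 0],
    [5, 0, -0.5, 0, 0, 0, 0],
    [5, 0, 0, 0, 0, 0, 0],
    [5, 0, 0, 0, 0, 0, 0],
    [5, 0, 0, 0, 0, 0, 0],
    [5, 0, 0, 0, 0, 0, 0],
    [5, 0, 0, 0, 0, 0, 0],
    [5, 0, 0, 0, 0, 0, 0],
  ],
)

```text
time: 13.15
position: [0.6685, -0.0589, 0.2476]
eef_rot: [[0.09, 0.996, 0.003], [0.996, -0.09, 0.001], [0.002, 0.003, -1.0]]
contact_force: [-0.1, 4.1, 4.8]
grip_width: 0.122
grasp_force: 39.6
```

```bash
python3 -c "
from cell import job_done; print(job_done())"
```

```text
the job is handed in; nothing more can be done
None
```

The lock ring was turned to its dash mark, then the lid was raised to about 79.5° (its balance point) and is held still by the bar. I handed the job in at about 13 s, with the bystanders I could see in the last pictures unmoved; the tape roll was not in those views.

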